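# Realign a block heater's touch screen and hold its recessed reset button

## Robot

A 7-joint arm with a two-finger parallel gripper is mounted at the origin on the work surface. World frame = base frame: x ahead of the robot, y to its left, z up, the work surface at z = 0. Lengths are in m, angles in rad, forces in N, time in s.
With the tool pointing down it reaches from about 0.4 to 0.875 m from the base axis. Payload 19.3 kg.
Tool frame: the origin (TCP) lies midway between the tips of the shut fingers; the grasp point (between the pads) lies 19 mm behind it; z points along the fingers, y is the direction in which the jaws open and shut (so a half turn about z gives the same grasp; the last joint's range is limited). The gripper opens to 85 mm and grips with 20 to 120 N. Pads are 22 mm wide; open, the fingers measure 114 mm over their backs; the gripper's body (76 mm by 85 mm) begins 54 mm behind the grasp point. The pads swing forward as they close: fully open they stand 13 mm farther back than shut.
Start: joints at [1.268, 0.521, -0.036, 1.599, 0.021, 1.021, -0.113], TCP at [0.144, -0.608, 0.231] pointing down, gripper open.
Joint ranges: [-2.91, 2.91], [-0.3, 2.13], [-1.5, 1.42], [0.17, 2.43], [-1.26, 4.41], [0.16, 1.93], [-2.52, 2.52]. Speed limits (rad/s): [1.89, 1.89, 2.39, 2.39, 3.01, 3.01, 3.01].

## Interface

Orientations are given as [roll, pitch, yaw] about the fixed x, y, z axes, in that order (R = Rz(yaw) Ry(pitch) Rx(roll)).
In Python, from workcell import bot gives the robot as it stands.
- The arm moves only by the tool servo_tool, never from a script. Its argument "plan" is a list of rows, each a list of 5 numbers: the shift along the world's x, y, z in mm, then the turn about the world's z in rad, then the gripper's target within -1 to 1 (shut at 1, half-way at 0, fully open at -1). In form: [[tx, ty, tz, yaw, jaw], ...]. A call has exactly 10 rows; each row is the pose to reach, as a shift and turn from the pose commanded when the call began; what a row does not reach only later rows make up. A row lasts 1/12 s, in which the tool goes at most 41.7 mm and 7.16 degrees, less where a joint would pass 70% of its speed; a pose out of reach is approached as far as the arm can. A call with a gripper value outside its range is refused whole. The fingers move at their own pace and stop on an object; "squeeze" is the grip in N (left out, the last holds). Time passes only in rows, so rows that repeat a pose let the fingers close, or fill a call up. It gives the time, the measured TCP pose, the force and the opening at its end, in the units of the state.
- bot.observe(): the state, without advancing time (a new reading comes with each control period).
- bot.grab_frame(name): name is "scene" or "top"; returns the picture (384x512x3 uint8, blue, green, red); there is no depth.
- bot.calibration(name): a dict with "fx", "fy", "cx", "cy" (pixels), "T" (4x4, takes a point from camera to world coordinates). Camera axes: x right, y down, z forward; pixel columns grow to the right and rows downward; lengths in m; the calibration is good to about 2 mm. A picture is of the moment at which its call begins. calibration takes no time and is no camera call.
- bot.job_done(): hands the job in, once; it reports no verdict.
The state is a dict: "clock": time; "qpos": joint angles; "qd": joint speeds; "joint_efforts": joint torques, N m; "position": TCP position; "tool_rot": TCP orientation; "force": force on the tool from outside, world axes, zero at the start; "moment": the same for the moment, N m; "grip_width": finger opening in m.
Only numpy, scipy, OpenCV 4.12 (cv2) and the standard library are available. Lean on these libraries where they do the work, as an engineer would, in place of code of your own. Each camera call takes 0.05 s, during which the arm holds its last target.

## Task

The block heater's touch screen needs realigning: take the stylus out of its stand and touch its tip inside the three target rings on the screen, first the far left one, then the near right one, then the centre one (as seen by the robot, which faces the heater's front), touching the screen nowhere else and the heater with nothing but the stylus. Then reach the stylus through the small round reset hole in the deck to the right of the screen and press the recessed button all the way down, so that the new alignment is stored. Finish while holding: keep the stylus in the gripper and the button fully down, and leave everything else on the bench where it stands.

Things in the scene. Friction and masses are not known exactly. Their poses are not given: they have to be found in the camera images.
- heater: white dry block heater, 260 mm deep (x), 200 mm wide (y), 95 mm high, fixed. Origin: centre of underside, z up, -x its front (towards the robot, but for its yaw), +y its left. Front 110 mm: level deck with the screen and, right of it, the reset hole and 36 mm behind that an unused probe socket (18 mm metal collar, 5 mm high). Rear: aluminium block with small tubes, up to 111 mm high
- screen: touch screen in the deck: level black plate 84 mm (x) by 132 mm (y), its glass 97.5 mm above the bench, 2.5 mm proud of the deck. It floats on a springy gasket: it starts to sink at 1 to 2 N and meets a hard stop after 1.5 mm at about 7 N. It registers a touch of 0.3 N kept for 0.1 s. Origin: 6 mm below the glass's centre; axes as the heater's
- mark_far_left (a point): centre of the far left target on the glass: white ring 14 mm across with a thin cross through it; 22 mm farther (+x) and 42 mm left (+y) of the screen's centre. The point lies on the glass
- mark_near_right (a point): centre of the near right target, same ring and cross; 22 mm nearer and 42 mm right of the screen's centre. The point lies on the glass
- mark_centre (a point): centre of the target in the middle of the screen, same ring and cross. The point lies on the glass
- reset_hole (a point): centre of the mouth of the reset hole, flush with the deck, 95 mm above the bench: a straight upright hole 10 mm across with a black rim and lining, 34 mm to the right of the screen's edge, level with the screen's middle. The button lies 14 mm down it
- button_top (a point): centre of the top face of the recessed reset button, a black plunger 9 mm across at the bottom of the hole, 14 mm below the deck when not pressed; it moves straight down with the press
- reset_button (a joint): travel of the reset button: 0 out, 0.005 m fully down; it begins to move at 1.5 N, is fully down at 4.5 N on a hard stop and springs back when let go. It counts as fully down beyond 0.004
- stylus: grey stylus, 120 mm long and straight, standing upright, tip down, in its stand: round barrel 14 mm across and 92 mm long, then a white tip rod 5 mm across and 28 mm long with a flat shoulder between. Origin at the tip, z along the barrel, away from the tip. About 45 g
- stylus_grip (a point): grip point of the stylus, on its axis, 86 mm above the tip and 34 mm below the barrel's top end; in the stand it is 96 mm above the bench
- stylus_tip (a point): end of the stylus's tip rod, on its axis
- stand: round dark steel stylus stand, loose, 0.7 kg, 60 mm high: foot 68 mm, sleeve 42 to 48 mm across, bore 16 mm. The stylus's shoulder rests in it 38 mm above the bench; the top 70 mm of the barrel stand out; lift 55 mm or more to draw it clear. Origin: centre of underside. It is left or right of the heater, the wash bottle on the other side
- wash_bottle: white wash bottle with a green cap, 66 mm across, 172 mm high, loose. Origin: centre of its underside
- tube_rack: teal tube rack, 100 by 210 by 52 mm, loose. Origin: centre of its underside
- flask: conical glass flask, 82 mm across, 122 mm high, loose. Origin: centre of its underside
- reagent_bottle: amber bottle, 60 mm across, 120 mm high, loose. Origin: centre of its underside
- storage_box: blue lidded box, 94 by 134 by 62 mm, loose. Origin: centre of its underside
- tip_box: yellow pipette-tip box with a clear lid, 85 by 125 by 64 mm, loose. Origin: centre of its underside
- pipette: white hand pipette lying on the bench, 240 mm long, 22 mm high, loose. Origin: under its middle

How it is judged:
On the way, in this order (a step that is already met when the one before it is completed fails the run):
1. the stylus is drawn out of its stand by the gripper (height (world z) of stylus_tip above 0.062 m and contact force between the fingers and stylus above 1 N), for 0.1 s.
2. the stylus tip touches the glass inside the far left ring (contact force between stylus and screen above 0.3 N and horizontal distance between stylus_tip and mark_far_left below 0.008 m and contact force between the fingers and stylus above 1 N), for 0.1 s.
3. the stylus tip touches the glass inside the near right ring (contact force between stylus and screen above 0.3 N and horizontal distance between stylus_tip and mark_near_right below 0.008 m and contact force between the fingers and stylus above 1 N), for 0.1 s.
4. the stylus tip touches the glass inside the centre ring (contact force between stylus and screen above 0.3 N and horizontal distance between stylus_tip and mark_centre below 0.008 m and contact force between the fingers and stylus above 1 N), for 0.1 s.
5. the stylus, through the reset hole, holds the button fully down (value of joint reset_button above 0.004 m and distance between stylus_tip and button_top below 0.006 m and z of stylus_tip in the frame of reset_hole below -0.014 m and contact force between stylus and heater above 1.5 N and contact force between the fingers and stylus above 3 N and linear speed of stylus below 0.02 m/s), for 0.5 s.
At the end, for the whole second after the job is handed in: The gripper still grips the stylus, whose tip is through the reset hole (14 mm or more below the deck) and on the button (within 6 mm of the middle of its face), bearing on it with more than 1.5 N; the button is more than 4 of its 5 mm down and the stylus is still (all of step 5); the arm keeps its last pose, push and grip.
It fails at once if the stylus touches the screen away from the targets (more than 15 mm from every ring's centre) (contact force between stylus and screen above 0.3 N and horizontal distance between stylus_tip and mark_far_left above 0.015 m and horizontal distance between stylus_tip and mark_near_right above 0.015 m and horizontal distance between stylus_tip and mark_centre above 0.015 m).
It fails at once if the gripper or arm itself touches the heater (contact force between any of the fingers, the arm and heater above 1 N).
It fails at once if something else on the bench is pushed more than 30 mm away or knocked over (distance of any of stand, wash_bottle, tube_rack, flask, reagent_bottle, storage_box, tip_box, pipette from where it was at the start of the episode above 0.03 m or angle between any of stand, wash_bottle, flask, reagent_bottle's own z axis and vertical above 0.4 rad).
It also fails if it takes over 54 s, if anything falls off the work surface, if the arm or the gripper's body presses on something with over 40 N, if the wrist force passes 120 N, or if a joint passes its speed limit or range.

## Working session

There is one attempt and no reset: what is moved stays moved. The work goes in short steps, Python scripts to look and compute and a tool call to move; the robot and the scene stay as the last step left them, time stands still between calls to the robot, and variables do not carry over. Pictures are saved under pics/ and viewed, and the job is handed in when it is done.

Besides the shell and the picture viewer there is one more tool, called after "Call:" as name([rows], argument=value, ...), one row to a line, values as JSON. servo_tool: Moves the arm, as the interface text tells. Its arguments: {"type":"object","properties":{"plan":{"type":"array","items":{"type":"array","items":{"type":"number"}}},"squeeze":{"type":"number"}},"required":["plan"]}

```bash
mkdir -p pics; ls; cat > h.py <<'E'
import numpy as np,cv2
from workcell import bot
def ray(name,u,v,z):
    c=bot.calibration(name);T=np.array(c['T'])
    d=T[:3,:3]@np.array([(u-c['cx'])/c['fx'],(v-c['cy'])/c['fy'],1]);o=T[:3,3]
    return o+d*(z-o[2])/d[2]
def proj(name,p):
    c=bot.calibration(name);T=np.linalg.inv(np.array(c['T']))
    q=T[:3,:3]@np.array(p)+T[:3,3]
    return c['fx']*q[0]/q[2]+c['cx'],c['fy']*q[1]/q[2]+c['cy']
E
python3 - <<'E'
from h import *
for n in('scene','top'):
    cv2.imwrite(f'pics/{n}0.png',bot.grab_frame(n)); c=bot.calibration(n); print(c['fx'],c['cx'],c['cy'],np.round(c['T'],3))
print(bot.observe())
E
```

```text
pics
357.71063365532086 252.3464763989315 194.74504502571335 [[ 0.182  0.719 -0.671  1.218]
 [ 0.983 -0.137  0.12  -0.123]
 [-0.005 -0.682 -0.732  0.818]
 [ 0.     0.     0.     1.   ]]
494.37830324933344 257.53384641263557 187.54700986865743 [[-0.012 -0.983  0.184  0.264]
 [-1.     0.012 -0.004 -0.005]
 [ 0.002 -0.184 -0.983  1.546]
 [ 0.     0.     0.     1.   ]]
{'clock': 0.1, 'qpos': array([ 1.26778235,  0.52194918, -0.0363509 ,  1.59991214,  0.02118747,
        1.02110099, -0.11278198]), 'qd': array([-0.00023647, -0.00138405, -0.00014016, -0.00063366, -0.00128866,
       -0.00177198,  0.002219  ]), 'joint_efforts': array([ 5.51670324e-03, -9.28485203e+01,  1.98457226e+00, -3.70530653e+01,
        1.80556637e-02,  5.31494385e-03,  1.92547111e-05]), 'position': array([ 0.14411765, -0.60786538,  0.23080019]), 'tool_rot': array([-3.14060825e+00,  4.55286824e-05,  2.32834132e-01]), 'force': array([0.43718232, 0.11354371, 0.58453093]), 'moment': array([ 0.01094048, -0.03904946,  0.00971166]), 'grip_width': 0.08547447190593849}
```

View pics/scene0.png

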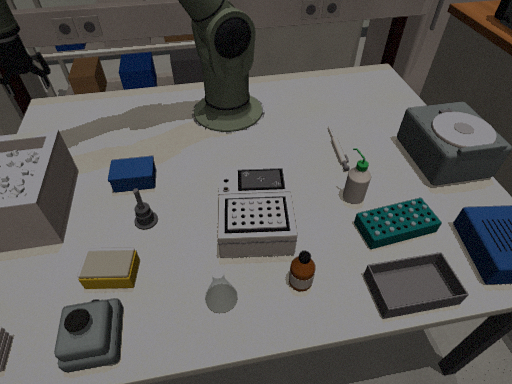

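View pics/top0.png

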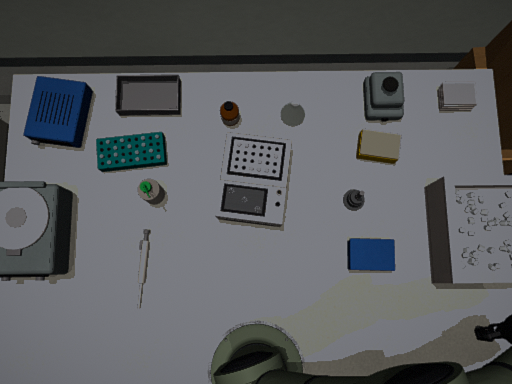

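The heater sits near (255,180) in top, with the stylus stand to its right at (354,199) and the wash bottle to its left. I'll zoom in.

```bash
python3 - <<'E'
from h import *
t=cv2.imread('pics/top0.png');s=cv2.imread('pics/scene0.png')
def crop(im,u0,v0,w,h,k,f): cv2.imwrite(f,cv2.resize(im[v0:v0+h,u0:u0+w],None,fx=k,fy=k,interpolation=cv2.INTER_CUBIC))
crop(t,210,128,90,70+32,5.8 and 5,'pics/th.png')
crop(t,330,180,50,40,12,'pics/ts.png')
crop(s,210,155,100,110,5,'pics/sh.png')
crop(s,120,180,50,55,10,'pics/ss.png')
a=cv2.imread('pics/th.png');b=cv2.imread('pics/sh.png')
H=max(a.shape[0],b.shape[0]);pad=lambda x:cv2.copyMakeBorder(x,0,H-x.shape[0],0,0,0)
m=np.hstack([pad(a),pad(b)])[:, :]
cv2.imwrite('pics/h1.png',cv2.resize(m,None,fx=.8,fy=.8) if m.shape[1]>800 else m); 
E
```

```text
(no output)
```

View pics/th.png

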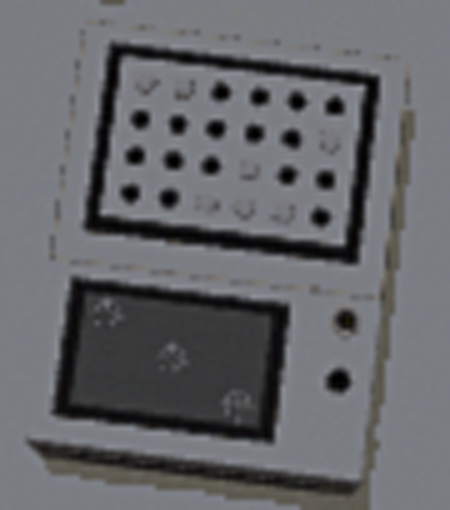

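View pics/sh.png

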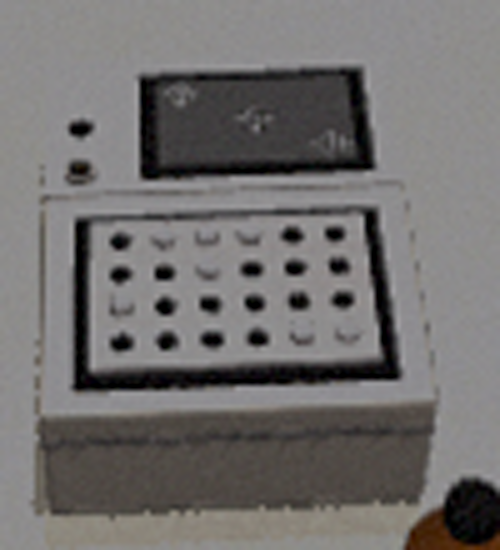

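View pics/ts.png

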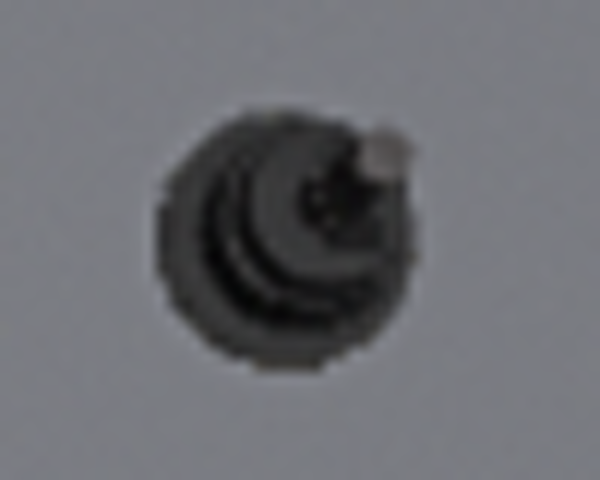

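View pics/ss.png

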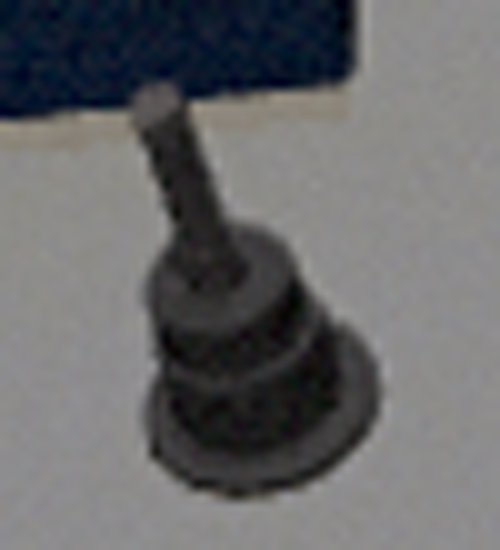

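```bash
cat > m.py <<'E'
from h import *
def up(im,u0,v0,w,h,k=8):
    M=np.float32([[1/k,0,u0+.5/k-.5],[0,1/k,v0+.5/k-.5]])
    return cv2.warpAffine(im,M,(w*k,h*k),flags=cv2.INTER_CUBIC|cv2.WARP_INVERSE_MAP),lambda p:np.array(p)/k+[u0+.5/k-.5,v0+.5/k-.5]
def centroid(name,im,box,thr,z,amin,amax):
    g,f=up(cv2.cvtColor(im,cv2.COLOR_BGR2GRAY),*box); out=[]
    m=(g<thr).astype(np.uint8)
    n,l,st,ce=cv2.connectedComponentsWithStats(m)
    for i in range(1,n):
        a=st[i,4]/64
        if amin<a<amax: 
            p=f(ce[i]); out.append((round(a,1),np.round(p,2),np.round(ray(name,*p,z),4)))
    return out,m,f
if __name__=='__main__':
    for n,box in(('top',(216,178,68,44)),('scene',(220,162,70,32))):
        im=cv2.imread(f'pics/{n}0.png');g=cv2.cvtColor(im,cv2.COLOR_BGR2GRAY)
        thr=80
        gg,f=up(g,*box);print(n,np.percentile(gg,[1,30,50,90]))
        m=(gg<thr).astype(np.uint8)
        cs,_=cv2.findContours(m,cv2.RETR_EXTERNAL,cv2.CHAIN_APPROX_NONE)
        for c in cs:
            a=cv2.contourArea(c)/64
            if a<4 or a>3000: continue
            if a>400:
                q=cv2.approxPolyDP(cv2.convexHull(c),30,True)[:,0].astype(float)
                # refine sides by line fit
                L=[];pts=c[:,0].astype(float)
                for i in range(len(q)):
                    A,B=q[i],q[(i+1)%len(q)];d=(B-A)/np.linalg.norm(B-A);t=(pts-A)@d;nn=(pts-A)@np.array([-d[1],d[0]])
                    s=pts[(t>.1*np.linalg.norm(B-A))&(t<.9*np.linalg.norm(B-A))&(abs(nn)<12)]
                    vx,vy,x,y=cv2.fitLine(s.astype(np.float32),cv2.DIST_HUBER,0,.01,.01)[:,0];L.append(np.cross([x,y,1],[x+vx,y+vy,1]))
                C=[]
                for i in range(len(q)):
                    p=np.cross(L[i-1],L[i]);p=f(p[:2]/p[2]);C.append(ray(n,*p,.0975)); print(np.round(p,2),np.round(C[-1],4))
                C=np.array(C);print('centre',C.mean(0),'sides',[round(float(np.linalg.norm(C[i]-C[i-1])),4) for i in range(len(C))])
                for i in range(len(C)): e=C[i]-C[i-1];print(np.arctan2(e[1],e[0]))
            else:
                mm=np.zeros_like(m);cv2.drawContours(mm,[c],-1,1,-1);mo=cv2.moments(mm,True);p=f([mo['m10']/mo['m00'],mo['m01']/mo['m00']])
                print('blob',round(a,1),np.round(p,2),np.round(ray(n,*p,.095),4))
E
python3 m.py
python3 - <<'E'
from h import *
a=ray('top',361.5,192.3,.13);b=ray('scene',135.6,189.6,.13);print('styl',a,b, 'stand',ray('top',353.4,199.6,.008))
E
```

```text
top [ 10.  57.  95. 128.]
blob 102.7 [233.47 219.32] [0.4413 0.0613 0.095 ]
blob 17.8 [277.23 203.73] [ 0.4863 -0.0688  0.095 ]
blob 14.3 [278.82 191.68] [ 0.5226 -0.0742  0.095 ]
[223.8  182.94] [0.5506 0.0897 0.0975]
[267.5  188.46] [ 0.5323 -0.0406  0.0975]
[264.23 216.21] [ 0.4491 -0.0296  0.0975]
[219.94 210.53] [0.4676 0.1011 0.0975]
centre [0.49992665 0.03014116 0.0975    ] sides [0.0838, 0.1315, 0.0839, 0.132]
-0.1364770542604795
-1.7106738472618301
3.0100856501058915
1.4301575920474934
blob 33.2 [273.34 178.51] [ 0.5629 -0.0587  0.095 ]
scene [  0.  63. 124. 143.]
blob 14.6 [225.38 189.  ] [ 0.5198 -0.0745  0.095 ]
blob 11.2 [225.63 180.31] [ 0.4856 -0.0692  0.095 ]
[281.62 168.13] [0.4684 0.1    0.0975]
[284.64 188.65] [0.5519 0.0883 0.0975]
[237.56 190.3 ] [ 0.5336 -0.0419  0.0975]
[237.56 169.67] [ 0.4505 -0.0289  0.0975]
centre [0.50110253 0.02937232 0.0975    ] sides [0.1302, 0.0843, 0.1316, 0.0841]
1.4329937591667177
-0.13899869464386966
-1.7105399505542265
2.9864310863022685
styl [ 0.51156137 -0.31322209  0.13      ] [ 0.51092677 -0.31272894  0.13      ] stand [ 0.5098694  -0.31302785  0.008     ]
```

Call:
servo_tool([
  [20, 16, 0, 0, -1],
  [50, 40, 0, 0, -1],
  [80, 65, 0, 0, -1],
  [115, 92, 0, 0, -1],
  [150, 120, 0, 0, -1],
  [185, 148, 0, 0, -1],
  [220, 177, 0, 0, -1],
  [255, 205, 0, 0, -1],
  [285, 229, 0, 0, -1],
  [300, 241, 0, 0, -1],
], squeeze=40)

```text
clock: 0.93
position: [0.4466, -0.3643, 0.2312]
tool_rot: [-3.141, -0.001, 0.235]
force: [-1.0, -0.8, -0.4]
grip_width: 0.0855
```

Call:
servo_tool([
  [20, 16, 0, 0, -1],
  [45, 36, 0, 0, -1],
  [62, 50, 0, 0, -1],
  [67, 54, 0, 0, -1],
  [67, 54, -10, 0, -1],
  [67, 54, -25, 0, -1],
  [67, 54, -40, 0, -1],
  [67, 54, -50, 0, -1],
  [67, 54, -55, 0, -1],
  [67, 54, -55, 0, -1],
])

```text
clock: 1.77
position: [0.5101, -0.3135, 0.175]
tool_rot: [-3.14, 0.002, 0.232]
force: [0.4, 0.7, 0.8]
grip_width: 0.0855
```

```bash
python3 - <<'E'
from h import *
s=bot.grab_frame('scene');t=bot.grab_frame('top');o=bot.observe();print(o['position'],o['tool_rot'],o['force'])
a=cv2.resize(s[130:240,80:200],None,fx=3.3,fy=3.3,interpolation=2);b=cv2.resize(t[140:250,290:410],None,fx=3.3,fy=3.3,interpolation=2)
cv2.imwrite('pics/a1.png',np.hstack([a,b]))
E
```

```text
[ 0.51102222 -0.31360596  0.17657782] [ 3.14137898e+00 -1.16436304e-04  2.32164725e-01] [ 0.87059558  0.11809778 -0.22059463]
```

View pics/a1.png

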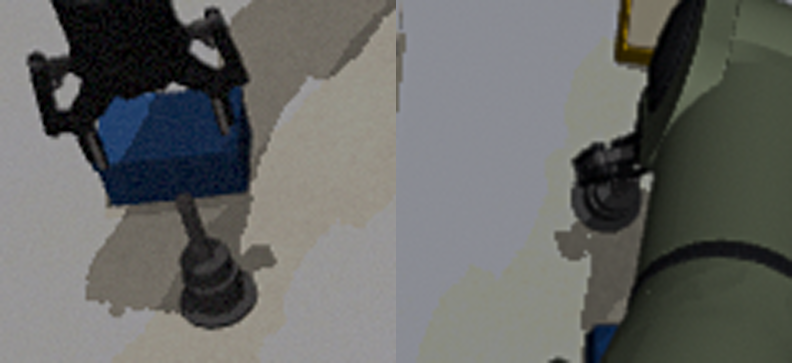

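The open fingers straddle the stylus in the scene view, so I'm descending and closing.

Call:
servo_tool([
  [0, 0, -15, 0, -1],
  [0, 0, -35, 0, -1],
  [0, 0, -55, 0, -1],
  [0, 0, -75, 0, -1],
  [0, 0, -90, 0, -1],
  [0, 0, -97, 0, -1],
  [0, 0, -99, 0, -1],
  [0, 0, -99, 0, -1],
  [0, 0, -99, 0, -1],
  [0, 0, -99, 0, 0],
])

```text
clock: 2.7
position: [0.5117, -0.3135, 0.0784]
tool_rot: [3.141, -0.001, 0.233]
force: [0.0, -0.2, -0.5]
grip_width: 0.0758
```

Call:
servo_tool([
  [0, 0, 0, 0, 0.3],
  [0, 0, 0, 0, 0.5],
  [0, 0, 0, 0, 0.6],
  [0, 0, 0, 0, 0.7],
  [0, 0, 0, 0, 0.8],
  [0, 0, 0, 0, 0.9],
  [0, 0, 0, 0, 1],
  [0, 0, 0, 0, 1],
  [0, 0, 0, 0, 1],
  [0, 0, 0, 0, 1],
])

```text
clock: 3.53
position: [0.5112, -0.3132, 0.0774]
tool_rot: [3.141, -0.0, 0.233]
force: [-0.1, 0.5, 5.7]
grip_width: 0.0132
```

Call:
servo_tool([
  [0, 0, 3, 0, 1],
  [0, 0, 10, 0, 1],
  [0, 0, 22, 0, 1],
  [0, 0, 38, 0, 1],
  [0, 0, 60, 0, 1],
  [0, 0, 85, 0, 1],
  [0, 0, 110, 0, 1],
  [0, 0, 132, 0, 1],
  [0, 0, 146, 0, 1],
  [0, 0, 150, 0, 1],
], squeeze=60)

```text
clock: 4.37
position: [0.512, -0.3136, 0.2308]
tool_rot: [3.139, -0.003, 0.233]
force: [0.1, 0.2, -1.0]
grip_width: 0.0124
```

```bash
python3 - <<'E'
from h import *
s=bot.grab_frame('scene');t=bot.grab_frame('top');o=bot.observe();print(o['position'],o['tool_rot'],o['force'],o['grip_width'])
a=cv2.resize(s[100:240,80:200],None,fx=3.3,fy=3.3,interpolation=2);b=cv2.resize(t[110:250,290:410],None,fx=3.3,fy=3.3,interpolation=2)
cv2.imwrite('pics/a2.png',np.hstack([a,b]))
E
```

```text
[ 0.51134214 -0.31325816  0.22833593] [ 3.14053608e+00 -1.20651505e-03  2.32730265e-01] [-0.20991139 -0.04909349 -0.48006563] 0.01223445136728713
```

View pics/a2.png

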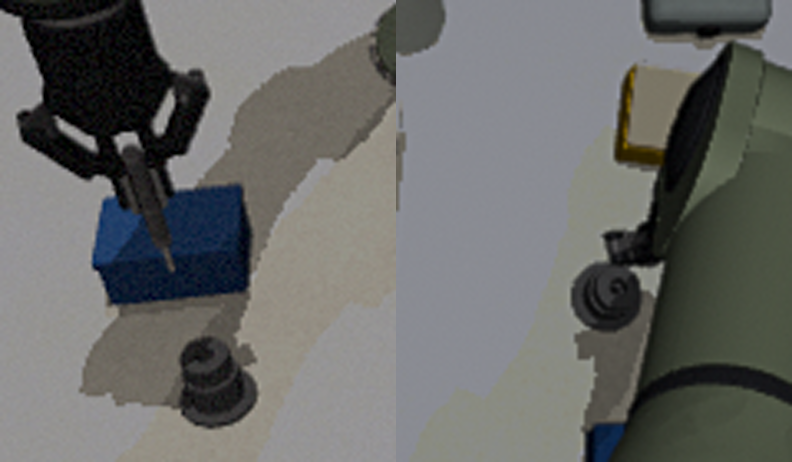

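```bash
cat > tip.py <<'E'
from h import *
p=bot.observe()['position'];print(p)
for z in(.055,.067,.08):print('exp tip',z,np.round(proj('scene',p-[0,0,z]),1),np.round(proj('top',p-[0,0,z]),1))
print('top end',np.round(proj('scene',p+[0,0,.053]),1))
E
python3 tip.py; python3 - <<'E'
from h import *
s=bot.grab_frame('scene')
cv2.imwrite('pics/a3.png',cv2.resize(s[135:195,100:150],None,fx=10,fy=10,interpolation=2))
E
```

```text
[ 0.51134214 -0.31325816  0.22833593]
exp tip 0.055 [131.3 178.1] [364.7 189.7]
exp tip 0.067 [132.5 181.4] [363.8 190.5]
exp tip 0.08 [133.7 184.9] [362.8 191.3]
top end [119.7 145.4]
```

View pics/a3.png

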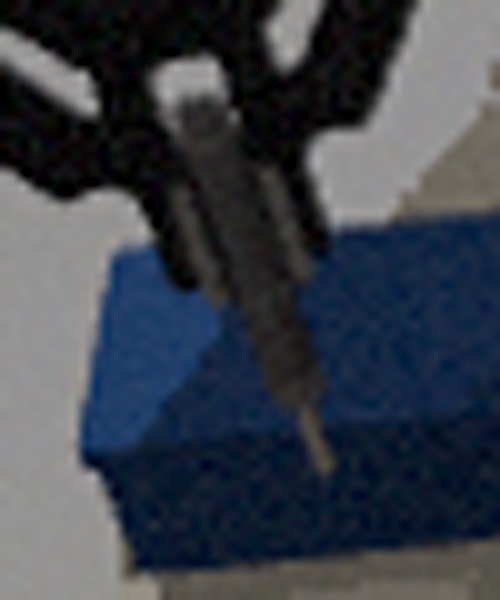

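The tip sits at scene (132.2, 181.4), against (132.5, 181.4) expected, so the stylus is straight in the grip. Now moving over the far left target.

Call:
servo_tool([
  [1, 15, 0, 0, 1],
  [2, 40, 0, 0, 1],
  [4, 75, 0, 0, 1],
  [6, 110, 0, 0, 1],
  [8, 146, 0, 0, 1],
  [10, 182, 0, 0, 1],
  [12, 218, 0, 0, 1],
  [14, 254, 0, 0, 1],
  [16, 285, 0, 0, 1],
  [17, 300, 0, 0, 1],
])

```text
clock: 5.35
position: [0.5274, -0.0083, 0.2264]
tool_rot: [-3.14, 0.001, 0.237]
force: [-0.8, 0.3, -0.4]
grip_width: 0.0127
```

Call:
servo_tool([
  [0, 15, 0, 0, 1],
  [0, 35, 0, 0, 1],
  [0, 55, 0, 0, 1],
  [0, 70, 0, 0, 1],
  [0, 78, 0, 0, 1],
  [0, 81, -5, 0, 1],
  [0, 81, -15, 0, 1],
  [0, 81, -25, 0, 1],
  [0, 81, -30, 0, 1],
  [0, 81, -30, 0, 1],
])

```text
clock: 6.18
position: [0.5274, 0.0668, 0.1955]
tool_rot: [3.142, 0.003, 0.232]
force: [-0.2, -0.3, -0.1]
grip_width: 0.0121
```

```bash
cat > look.py <<'E'
from h import *
import sys
s=bot.grab_frame('scene');t=bot.grab_frame('top');o=bot.observe();p=o['position'];print(p,o['tool_rot'],o['force'],o['grip_width'],o['qpos'])
q=p-[0,0,.067]
print('exp tip',proj('scene',q),proj('top',q))
cv2.imwrite('pics/'+sys.argv[1]+'r.png',s);cv2.imwrite('pics/'+sys.argv[1]+'t.png',t)
u0,v0,w,h=215,125,85,75
a=cv2.resize(s[v0:v0+h,u0:u0+w],None,fx=8,fy=8,interpolation=2)
cv2.imwrite('pics/'+sys.argv[1]+'.png',a)
E
python3 look.py b1
```

```text
[0.52806595 0.06731766 0.19694649] [-3.14156623e+00  7.54773330e-04  2.32038420e-01] [-0.56886098 -0.58912675  0.53028011] 0.012744447680719981 [-0.05695687  0.42548893 -0.23923745  1.87046343  0.12920124  0.86129578
 -1.6988384 ]
exp tip (np.float64(275.8693672852802), np.float64(175.43320114025923)) (np.float64(230.74141015254588), np.float64(188.2889310849597))
```

View pics/b1.png

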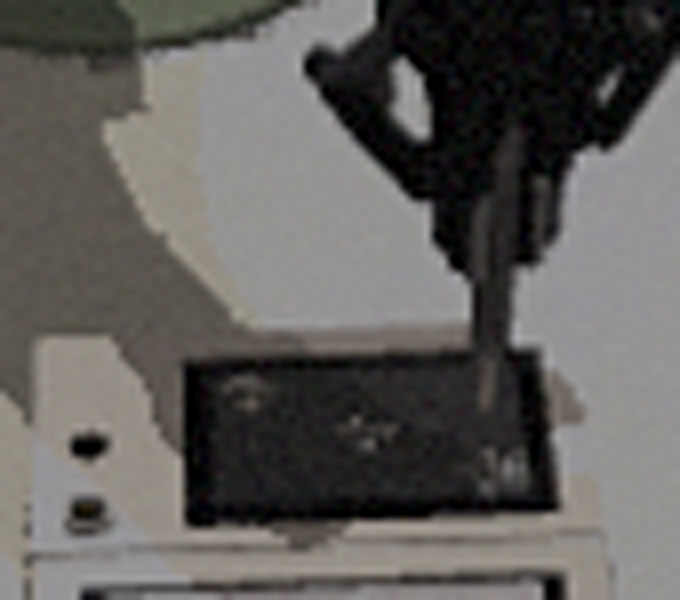

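View pics/b1t.png

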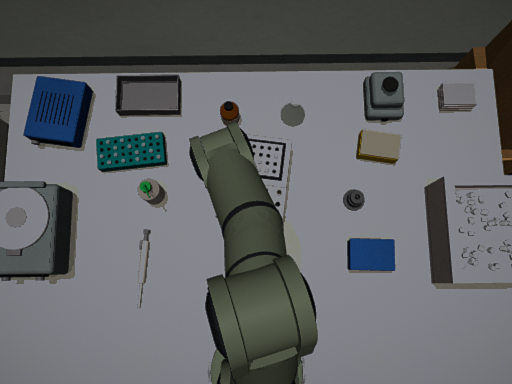

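Call:
servo_tool([
  [0, 1, -8, 0, 1],
  [0, 1, -16, 0, 1],
  [0, 1, -23, 0, 1],
  [0, 1, -27, 0, 1],
  [0, 1, -29, 0, 1],
  [0, 1, -30, 0, 1],
  [0, 1, -31, 0, 1],
  [0, 1, -32, 0, 1],
  [0, 1, -33, 0, 1],
  [0, 1, -33, 0, 1],
])

```text
clock: 7.12
position: [0.5283, 0.0689, 0.1644]
tool_rot: [-3.142, -0.0, 0.233]
force: [-0.3, -0.5, 2.7]
grip_width: 0.0123
```

```bash
python3 look.py b2
```

```text
[0.52833592 0.06887452 0.16453854] [ 3.14157497e+00 -4.91798076e-04  2.32654719e-01] [-1.18829675  0.99168841  2.44030948] 0.01255827700380133 [-0.06678358  0.4694138  -0.23204803  1.8995019   0.1472529   0.78849642
 -1.71675769]
exp tip (np.float64(275.93685511306296), np.float64(183.6779670641883)) (np.float64(230.77881653454335), np.float64(190.19665084320027))
```

View pics/b2.png

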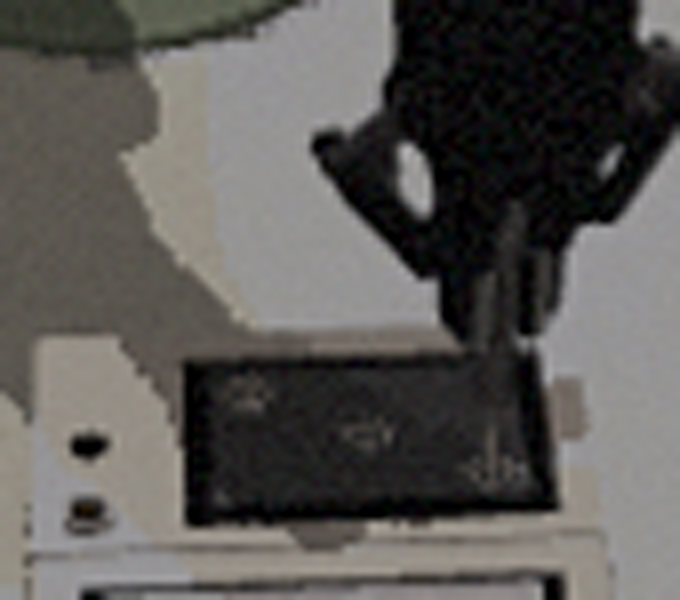

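Contact at 2.5 N with the tip inside the far left ring. Next, the near right ring.

Call:
servo_tool([
  [0, 0, 8, 0, 1],
  [0, 0, 20, 0, 1],
  [0, 0, 25, 0, 1],
  [-10, -14, 25, 0, 1],
  [-25, -36, 25, 0, 1],
  [-40, -57, 25, 0, 1],
  [-51, -72, 25, 0, 1],
  [-55, -78, 25, 0, 1],
  [-55, -78, 25, 0, 1],
  [-55, -78, 20, 0, 1],
])

```text
clock: 8.05
position: [0.4742, -0.0086, 0.1851]
tool_rot: [3.141, -0.002, 0.233]
force: [-0.1, 0.7, -0.1]
grip_width: 0.0125
```

Call:
servo_tool([
  [0, 0, -5, 0, 1],
  [0, 0, -11, 0, 1],
  [0, 0, -15, 0, 1],
  [0, 0, -17, 0, 1],
  [0, 0, -18, 0, 1],
  [0, 0, -19, 0, 1],
  [0, 0, -20, 0, 1],
  [0, 0, -20, 0, 1],
  [0, 0, -20, 0, 1],
  [0, 0, -20, 0, 1],
])

```text
clock: 8.88
position: [0.4733, -0.0091, 0.1645]
tool_rot: [-3.142, -0.0, 0.233]
force: [0.3, 0.7, 2.3]
grip_width: 0.0126
```

```bash
python3 look.py b3
```

```text
[ 0.47323377 -0.00908981  0.16442153] [-3.14154159e+00 -2.72391872e-04  2.32683315e-01] [-0.68927335  0.14517709  1.76630884] 0.012453218759013765 [ 0.07377439  0.38594194 -0.22635981  2.04618316  0.12803707  0.7222036
 -1.57083271]
exp tip (np.float64(245.51302091840242), np.float64(174.05730782275413)) (np.float64(257.17947906073374), np.float64(208.20893030350254))
```

View pics/b3.png

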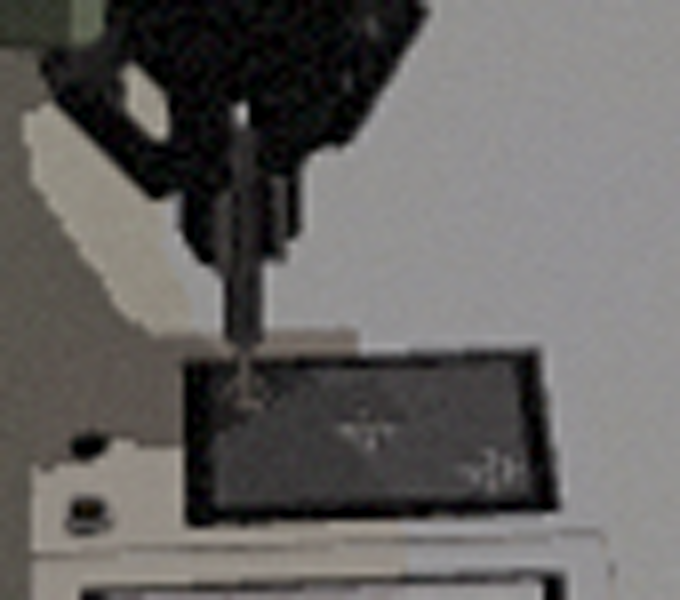

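Near right is touched at about 2 N, with the tip at the ring's centre. Now the centre ring.

Call:
servo_tool([
  [0, 0, 8, 0, 1],
  [0, 0, 20, 0, 1],
  [0, 0, 25, 0, 1],
  [4, 6, 25, 0, 1],
  [12, 18, 25, 0, 1],
  [20, 30, 25, 0, 1],
  [26, 37, 25, 0, 1],
  [27, 39, 25, 0, 1],
  [27, 39, 25, 0, 1],
  [27, 39, 20, 0, 1],
])

```text
clock: 9.82
position: [0.5003, 0.0296, 0.1845]
tool_rot: [3.141, -0.0, 0.233]
force: [-0.1, -0.1, 0.4]
grip_width: 0.0127
```

Call:
servo_tool([
  [0, 0, -5, 0, 1],
  [0, 0, -11, 0, 1],
  [0, 0, -15, 0, 1],
  [0, 0, -17, 0, 1],
  [0, 0, -18, 0, 1],
  [0, 0, -19, 0, 1],
  [0, 0, -20, 0, 1],
  [0, 0, -20, 0, 1],
  [0, 0, -20, 0, 1],
  [0, 0, -20, 0, 1],
])

```text
clock: 10.65
position: [0.5003, 0.0298, 0.1645]
tool_rot: [3.142, -0.0, 0.233]
force: [-0.3, 0.3, 3.3]
grip_width: 0.0126
```

```bash
python3 look.py b4
```

```text
[0.50025492 0.02984247 0.16446053] [ 3.14152546e+00 -3.12535085e-04  2.32698657e-01] [ 0.25368363 -0.35808885  2.36907886] 0.012330096436514386 [ 1.46434899e-03  4.25152305e-01 -2.31730743e-01  1.97843072e+00
  1.39114551e-01  7.52625057e-01 -1.65018983e+00]
exp tip (np.float64(260.4664939376405), np.float64(178.68289146489224)) (np.float64(243.9536757917018), np.float64(199.3499997814838))
```

View pics/b4.png

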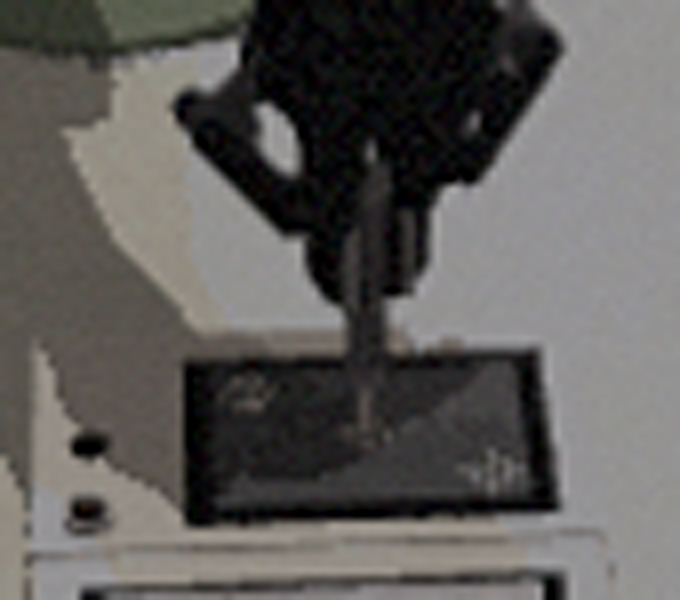

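The centre ring is touched at 2.4–3.3 N. Moving above the reset hole and checking alignment.

Call:
servo_tool([
  [0, 0, 8, 0, 1],
  [0, 0, 20, 0, 1],
  [0, 0, 25, 0, 1],
  [-3, -18, 25, 0, 1],
  [-7, -48, 25, 0, 1],
  [-11, -78, 25, 0, 1],
  [-13, -94, 25, 0, 1],
  [-14, -99, 23, 0, 1],
  [-14, -99, 15, 0, 1],
  [-14, -99, 8, 0, 1],
])

```text
clock: 11.58
position: [0.4864, -0.0684, 0.1718]
tool_rot: [-3.141, -0.001, 0.233]
force: [1.0, 0.7, -0.5]
grip_width: 0.0126
```

Call:
servo_tool([
  [0, 0, 0, 0, 1],
  [0, 0, -1, 0, 1],
  [0, 0, -2, 0, 1],
  [0, 0, -3, 0, 1],
  [0, 0, -3, 0, 1],
  [0, 0, -3, 0, 1],
  [0, 0, -3, 0, 1],
  [0, 0, -3, 0, 1],
  [0, 0, -3, 0, 1],
  [0, 0, -3, 0, 1],
])

```text
clock: 12.42
position: [0.4862, -0.0692, 0.1694]
tool_rot: [3.142, -0.0, 0.233]
force: [-0.3, -1.1, -1.2]
grip_width: 0.0125
```

```bash
python3 look.py b5; python3 - <<'E'
from h import *
s=cv2.imread('pics/b5r.png');cv2.imwrite('pics/b5z.png',cv2.resize(s[155:200,200:250],None,fx=12,fy=12,interpolation=2))
E
```

```text
[ 0.48618177 -0.06918049  0.16930884] [ 3.14159007e+00 -6.01456607e-05  2.32657161e-01] [-0.04476402 -0.38766925 -0.46973676] 0.012618732993565541 [ 0.18450898  0.40234643 -0.2093032   1.99954819  0.11948964  0.75109692
 -1.43417741]
exp tip (np.float64(225.50737809709278), np.float64(178.63642410219575)) (np.float64(277.4640782272088), np.float64(203.3852139145149))
```

View pics/b5z.png

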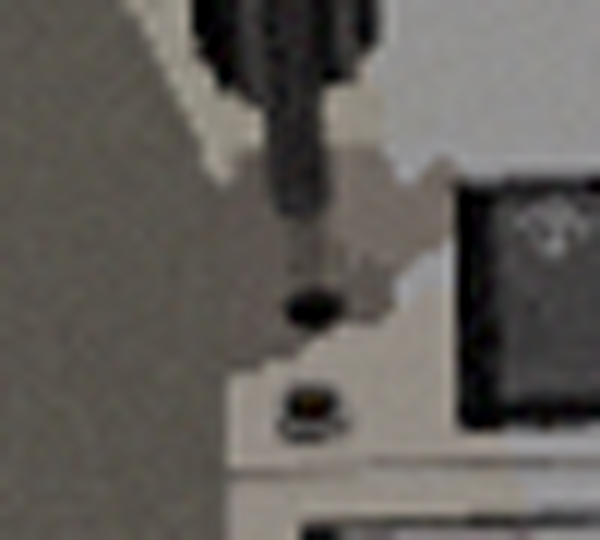

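Call:
servo_tool([
  [0, 0, -2, 0, 1],
  [0, 0, -4, 0, 1],
  [0, 0, -6, 0, 1],
  [0, 0, -8, 0, 1],
  [0, 0, -10, 0, 1],
  [0, 0, -12, 0, 1],
  [0, 0, -14, 0, 1],
  [0, 0, -15, 0, 1],
  [0, 0, -15, 0, 1],
  [0, 0, -15, 0, 1],
])

```text
clock: 13.35
position: [0.4861, -0.0691, 0.1543]
tool_rot: [-3.142, 0.0, 0.233]
force: [-0.3, -0.2, -1.0]
grip_width: 0.0127
```

```bash
python3 look.py b6; python3 - <<'E'
from h import *
s=cv2.imread('pics/b6r.png');cv2.imwrite('pics/b6z.png',cv2.resize(s[155:200,200:250],None,fx=12,fy=12,interpolation=2))
E
```

```text
[ 0.4862324  -0.06914353  0.15439582] [ 3.14154573e+00 -1.84345771e-04  2.32739530e-01] [-0.45357664 -0.5278819  -0.69488628] 0.01280230925052861 [ 0.18028103  0.42535687 -0.20518753  2.01226818  0.12848493  0.71578573
 -1.44228993]
exp tip (np.float64(225.8333455813569), np.float64(182.3399221019864)) (np.float64(277.2445626370657), np.float64(204.13289231024194))
```

View pics/b6z.png

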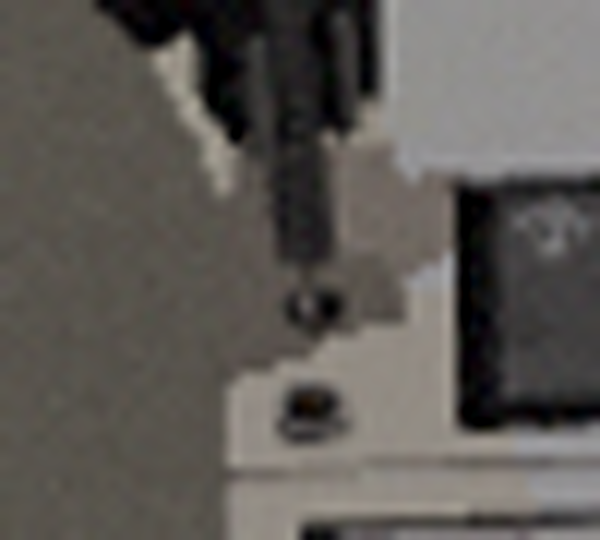

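The tip is about 8 mm inside the hole with no contact force. Continuing down to press.

Call:
servo_tool([
  [0, 0, -1, 0, 1],
  [0, 0, -3, 0, 1],
  [0, 0, -5, 0, 1],
  [0, 0, -6, 0, 1],
  [0, 0, -7, 0, 1],
  [0, 0, -8, 0, 1],
  [0, 0, -9, 0, 1],
  [0, 0, -10, 0, 1],
  [0, 0, -10.5, 0, 1],
  [0, 0, -11, 0, 1],
], squeeze=80)

```text
clock: 14.28
position: [0.4862, -0.0691, 0.1433]
tool_rot: [3.142, -0.0, 0.233]
force: [-0.1, 0.9, 6.1]
grip_width: 0.0121
```

```bash
python3 look.py b7
```

```text
[ 0.48627826 -0.06914149  0.14336509] [ 3.14153215e+00 -2.42089651e-04  2.32727297e-01] [-0.73594886  0.32729432  4.68966708] 0.012162869850380537 [ 0.17689963  0.44293689 -0.20167053  2.02096866  0.13532008  0.68981808
 -1.44844766]
exp tip (np.float64(226.061822208153), np.float64(185.03263310657115)) (np.float64(277.0933381022758), np.float64(204.673565795835))
```

Call:
servo_tool([
  [0, 0, -0.3, 0, 1],
  [0, 0, -0.5, 0, 1],
  [0, 0, -0.7, 0, 1],
  [0, 0, -0.7, 0, 1],
  [0, 0, -0.7, 0, 1],
  [0, 0, -0.7, 0, 1],
  [0, 0, -0.7, 0, 1],
  [0, 0, -0.7, 0, 1],
  [0, 0, -0.7, 0, 1],
  [0, 0, -0.7, 0, 1],
])

```text
clock: 15.22
position: [0.4865, -0.0691, 0.143]
tool_rot: [3.141, -0.001, 0.233]
force: [-1.4, 0.4, 10.9]
grip_width: 0.012
```

```bash
python3 look.py b8
```

```text
[ 0.48647028 -0.06911979  0.1430297 ] [ 3.14135385e+00 -7.54581175e-04  2.32760329e-01] [-1.61056052 -0.69579952 10.80252403] 0.011919620546357796 [ 0.17666755  0.44348665 -0.20150318  2.02120601  0.13567589  0.68850494
 -1.4487906 ]
exp tip (np.float64(226.084815339027), np.float64(185.15878149870446)) (np.float64(277.0803252160951), np.float64(204.62725886509742))
```

The force rose steeply to 10.8 N, which is the hard stop. Holding and doing a final check.

Call:
servo_tool([
  [0, 0, 0, 0, 1],
  [0, 0, 0, 0, 1],
  [0, 0, 0, 0, 1],
  [0, 0, 0, 0, 1],
  [0, 0, 0, 0, 1],
  [0, 0, 0, 0, 1],
  [0, 0, 0, 0, 1],
  [0, 0, 0, 0, 1],
  [0, 0, 0, 0, 1],
  [0, 0, 0, 0, 1],
])

```text
clock: 16.15
position: [0.4865, -0.0691, 0.143]
tool_rot: [3.141, -0.001, 0.233]
force: [-1.4, 0.7, 10.3]
grip_width: 0.0121
```

```bash
python3 look.py b9
```

```text
[ 0.48644736 -0.06912123  0.14300737] [ 3.14138306e+00 -6.99830377e-04  2.32693961e-01] [-1.43163918  0.14745539 10.80201825] 0.012229013518658587 [ 0.17667987  0.44351997 -0.20150263  2.02122846  0.13565901  0.68850858
 -1.44883303]
exp tip (np.float64(226.08372647980227), np.float64(185.15870822378653)) (np.float64(277.0806546684176), np.float64(204.6359129812431))
```

View pics/b9.png

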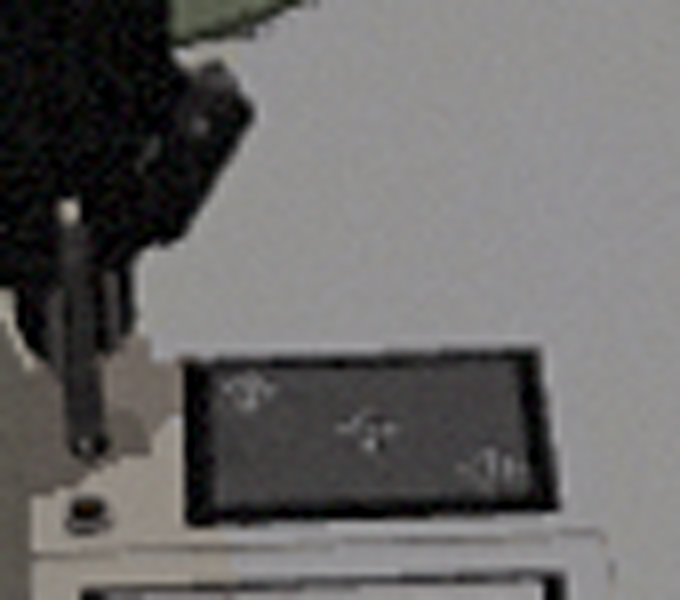

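View pics/b9r.png

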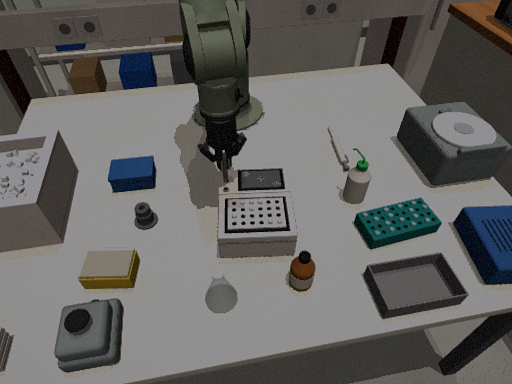

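```bash
python3 -c "
from workcell import bot
print(bot.job_done())"
```

```text
the job is handed in; nothing more can be done
None
```

I drew the stylus from its stand and touched the three rings in order: far left at about 2.5 N, near right at about 2 N, and centre at about 2.4–3.3 N. The tip showed inside each ring in the scene camera. I then put the tip through the reset hole and pressed the button to its stop, and handed the job in at about 16 s of the 54 s allowed.

- **Button:** the tool height (0.143 m) matches the tip being 19 mm below the deck. The force rose steeply at that height, as expected on the hard stop, and it stayed steady at about 10–11 N. I had no direct reading of the button's travel.
- **Grip:** the stylus stayed held at an 80 N squeeze. The grip opening reads about 12 mm on a 14 mm barrel; it read the same throughout.
- **Rest of the bench:** by eye in the last picture, the stand and the other objects are where they started. I did not measure them again.

The two cameras agreed to about 1 mm on the screen's centre and the reset hole. No check failed. Side forces on the tool stayed below about 2 N.

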